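One minute for the jar lids

ROBOT

A 7-joint arm with a two-finger parallel gripper is mounted at the origin on the work surface. World frame = base frame: x ahead of the robot, y to its left, z up, the work surface at z = 0. Lengths are in m, angles in rad, forces in N, time in s.
With the tool pointing down it reaches from about 0.425 to 0.8 m from the base axis. Payload 8.3 kg.
Tool frame: the origin (TCP) lies on the centre line of the jaws, within the pads' length; the fingertips stand 8 mm ahead of it and the grasp point (between the pads) lies 11 mm behind it (env.tip_reach is the distance from the TCP to the fingertips, in m); z points along the fingers, y is the line along which they close (so a half turn about z gives the same grasp; the last joint's range is limited). The gripper opens to 85 mm and grips with 20 to 120 N. Pads are 22 mm wide; open, the fingers measure 114 mm over their backs; the gripper's body (76 mm by 85 mm) begins 54 mm behind the grasp point. The pads swing forward as they close: fully open they stand 13 mm farther back than shut.
Start: joints at [1.231, 0.383, 0.016, 1.37, -0.006, 1.388, -0.046], TCP at [0.171, -0.601, 0.239] pointing down, gripper open.
Joint ranges: [-2.95, 2.95], [-0.25, 2.06], [-1.52, 1.56], [0.18, 2.33], [-1.44, 4.58], [0.02, 2.06], [-3.01, 3.01]. Speed limits (rad/s): [2.39, 2.39, 3.01, 3.01, 3.14, 3.14, 3.14].

INTERFACE

Orientations are given as a rotation vector (axis times angle).
In Python, from station import env gives the robot as it stands.
- The arm moves only by the shell command python3 -m jog 'ROWS' [FORCE]. ROWS is JSON, a list of rows, each a list of 3 entries, a list of its own where there are three numbers: the closure, from 0 (fully open) to 1 (shut), then the shift along the tool's x, y, z normalised to -1 to 1, where 1 is 0.8 m, then the turn, a rotation vector about the tool's x, y, z normalised to -1 to 1, where 1 is 60 degrees. A call has 1 to 12 rows; each row is the pose to reach, as a shift and turn from the pose commanded when the call began, along the tool's axes at that moment; what a row does not reach only later rows make up. A row lasts 1/8 s, in which the tool goes at most 62.5 mm and 10.7 degrees, less where a joint would pass 70% of its speed; a pose out of reach is approached as far as the arm can. A call with a number of a shift or a turn outside -1 to 1 is refused whole. A call with a gripper value outside its range is refused whole. The fingers move at their own pace and stop on an object; FORCE is the grip in N (left out, the last holds). Time passes only in rows, so rows that repeat a pose let the fingers close. It gives the time, the measured TCP pose, the force, the opening and the grip force at its end, in the units of the state.
- env.state(): the state, without advancing time (a new reading comes with each control period).
- env.snapshot(name): name is "side" or "top"; returns the picture (400x640x3 uint8, red, green, blue); there is no depth.
- env.calibration(name): a dict with "fx", "fy", "cx", "cy" (pixels), "dist_coeffs" ([k1, k2, p1, p2, k3] as OpenCV has them; the pictures are not rectified), "rvec" (rotation vector, rad) and "tvec" (3), from world to camera coordinates, as OpenCV has them. Camera axes: x right, y down, z forward; pixel columns grow to the right and rows downward; lengths in m; the calibration is good to about 2 mm. A picture is of the moment at which its call begins. calibration takes no time and is no camera call.
- env.sign_off(): hands the job in; it is judged then, once.
Trained networks look in the newest picture that a camera, given by its name, has taken for a name from the list of things; names that differ only in an ending like _2 or _b are one class to them, and where a whole thing is asked for, a point or a joint stands for the part that bears it (a point fixed in the world has none). Each returns a list of dicts, best first, with "p" (0 to 1); they miss things now and then, are a little off and sometimes report something else, mostly with a low value. They report only what shows in the picture. A call takes as long as a camera call. They do not tell look-alikes from the thing itself.
- env.masks_of(camera, name): "region" (400x640 bool, what is visible of it) and "rect" ([left, top, right, bottom] in pixels, round what is visible of it).
The state is a dict: "time": time; "joint_positions": joint angles; "joint_velocities": joint speeds; "effort": joint torques, N m; "position": TCP position; "tool_rot": TCP orientation; "ft_force": force on the tool from outside, world axes, zero at the start; "ft_torque": the same for the moment, N m; "grip_width": finger opening in m; "finger_force": force on a finger pad.
Only numpy, scipy, OpenCV 4.12 (cv2) and the standard library are available. Lean on these libraries where they do the work, as an engineer would, in place of code of your own. Each camera call takes 0.05 s, during which the arm holds its last target. There are 200 camera calls.

TASK

The jar lids need one minute in boiling water, so set the square kitchen timer: turn its bar knob clockwise until the pointer is past the broad three-minute mark at the top of its scale, then turn it back to the one-minute mark and let go. Leave the round timer as it is.

Things in the scene. Friction and masses are not known exactly. Their poses are not given: they have to be found in the camera images.
- square_timer: The SQUARE timer: white case 90 x 90 mm, 45 mm high, fixed to the shelf, left or right in front of the robot. Origin: under its centre, on the knob's axis; z up; the zero tick is on its -x side, roughly facing the robot. Black ticks round the dial: clockwise seen from above, long ones at 0, 1, 2, 3 minutes, short ones at the halves; the three-minute tick (the top mark) is broad.
- square_grip (a point): Grip point in the square timer's black bar knob, on its axis, 76 mm above the shelf. The bar is 54 mm long, 14 mm thick, 34 mm high, from 53 to 87 mm above the shelf, on a steel disc 60 mm across whose top is at 53 mm. The point turns with the bar: x along its length, y across its thickness, z up; the pointer end (white line on top) is at -x.
- square_dial (a joint): Angle of the square timer's knob in rad, growing clockwise seen from above: 0 at the zero tick, 0.4 per minute, so 0.4 at one minute and 1.2 at the three-minute top mark; end stops at 0 and 1.5. Starts between 0 and 0.2. It turns with light friction (0.04 N m), has no spring and stays where it is left.
- round_pointer (a point): Pointer end of the bar knob on the ROUND timer, to be left as it is: white round case 94 mm across, 45 mm high, with the same dial, scale and knob. The point is on the bar's end face, 76 mm above the shelf; the knob's axis is 27 mm from it along the point's +x. The timers stand one left, one right, in either order, over 250 mm apart.
Mind the look-alikes: they are no part of the job. What is shaped like the square_timer but red is not meant.

How it is judged:
On the way:
1. the square timer's pointer is past the three-minute mark (value of joint square_dial above 1.2 rad), for 0.1 s.
At the end, for the whole second after the job is handed in: The square timer's knob, having been past the three-minute mark (1.2 rad), rests at the one-minute mark: 0.4 rad, within 0.18 rad (10 degrees, less than half a minute) either way (value of joint square_dial between 0.22 and 0.58 rad and velocity of joint square_dial between -0.05 and 0.05 rad/s); the robot touches nothing.
It fails at once if the round timer's knob is turned (its pointer moved by more than 8 mm) (distance of round_pointer from where it was at the start of the episode above 0.008 m).
It also fails if it takes over 35 s, if anything falls off the work surface, if the arm or the gripper's body presses on something with over 40 N, if the wrist force passes 120 N, or if a joint passes its speed limit or range.

## Working session

There is one attempt and no reset: what is moved stays moved. The work goes in short steps, Python scripts to look and compute and a shell command to move; the robot and the scene stay as the last step left them, time stands still between calls to the robot, and variables do not carry over. Pictures are saved under pics/ and viewed, at most 10 in all, crops included, and the job is handed in when it is done.

```bash
mkdir -p pics; python3 - <<'E'
from station import env
import cv2,numpy as np
s=env.state();print({k:np.round(v,3) for k,v in s.items()})
ims=[]
for c in("top","side"):
    im=env.snapshot(c);cv2.imwrite(f"pics/{c}0.png",im[:,:,::-1])
    for n in("square_timer","square_grip","round_pointer"):
        for d in env.masks_of(c,n): print(c,n,round(d["p"],2),d["rect"])
    print({k:np.round(v,3) for k,v in env.calibration(c).items()})
E
```

```text
{'time': np.float64(0.0), 'joint_positions': array([ 1.231,  0.384,  0.016,  1.371, -0.006,  1.388, -0.046]), 'joint_velocities': array([ 0.001, -0.   ,  0.   , -0.001, -0.   , -0.001,  0.001]), 'effort': array([-0.0000e+00, -6.2759e+01,  8.4400e-01, -3.7182e+01,  1.7000e-02,
        1.4000e-02, -0.0000e+00]), 'position': array([ 0.171, -0.601,  0.238]), 'tool_rot': array([-3.11 , -0.433,  0.   ]), 'ft_force': array([ 0.541,  0.804, -0.062]), 'ft_torque': array([ 0.035, -0.011, -0.006]), 'finger_force': np.float64(0.0), 'grip_width': np.float64(0.086)}
top square_timer 0.92 [157.7, 140.0, 206.0, 186.6]
top square_timer 0.8 [216.8, 186.1, 266.3, 235.3]
top square_grip 0.84 [224.1, 197.1, 252.6, 222.6]
top square_grip 0.7 [162.9, 144.3, 191.3, 173.3]
top round_pointer 0.96 [420.2, 183.5, 448.3, 211.9]
{'fx': np.float64(412.483), 'fy': np.float64(412.483), 'cx': np.float64(322.253), 'cy': np.float64(198.635), 'dist_coeffs': array([-0.024,  0.   ,  0.   ,  0.   ,  0.   ]), 'rvec': array([ 2.147, -2.184,  0.131]), 'tvec': array([0.013, 0.592, 0.859])}
side square_timer 0.88 [319.0, 109.5, 360.4, 151.5]
side square_timer 0.58 [288.7, 146.9, 337.7, 191.6]
side square_grip 0.9 [329.6, 109.8, 348.2, 134.8]
side square_grip 0.77 [300.7, 144.6, 326.2, 174.6]
side round_pointer 0.75 [369.9, 294.1, 407.9, 335.2]
side round_pointer 0.32 [301.7, 150.5, 326.0, 171.1]
{'fx': np.float64(417.224), 'fy': np.float64(417.224), 'cx': np.float64(323.995), 'cy': np.float64(203.195), 'dist_coeffs': array([-0.083,  0.   ,  0.   ,  0.   ,  0.   ]), 'rvec': array([ 2.333, -0.318,  0.131]), 'tvec': array([-0.529,  0.171,  0.755])}
```

View pics/top0.png

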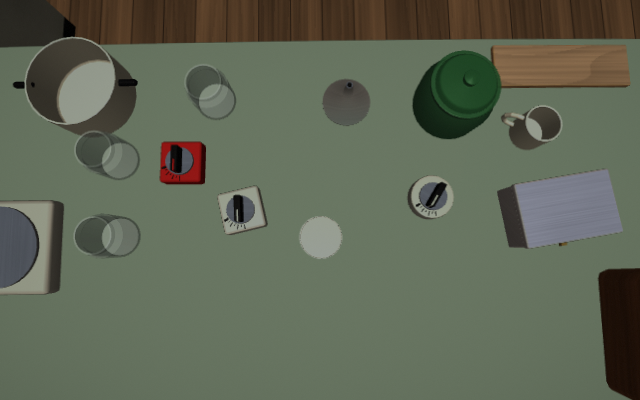

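View pics/side0.png

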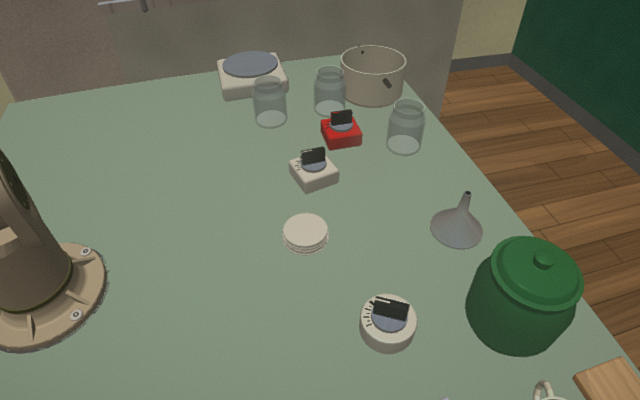

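Candidates: a white square at top (241,210) / side (314,168), and a red square at top (182,162) / side (341,130). The white one fits because the red one is excluded. The round timer is at top (432,197). Next I'll confirm in a crop and measure.

```bash
cat >h.py <<'E'
from station import env
import cv2,numpy as np
def cam(c):
    k=env.calibration(c);K=np.array([[k["fx"],0,k["cx"]],[0,k["fy"],k["cy"]],[0,0,1.]])
    R=cv2.Rodrigues(np.array(k["rvec"],float))[0];return K,np.array(k["dist_coeffs"],float),R,np.array(k["tvec"],float)
def ray(c,p):
    K,D,R,t=cam(c);u=cv2.undistortPoints(np.array(p,float).reshape(-1,1,2),K,D).reshape(-1,2)
    return -R.T@t,np.c_[u,np.ones(len(u))]@R
def at_z(c,p,z):
    o,d=ray(c,p);return (o+d*((z-o[2])/d[:,2])[:,None])
def tri(p1,p2):
    o1,d1=ray("top",p1);o2,d2=ray("side",p2);d1=d1[0];d2=d2[0]
    s=np.linalg.lstsq(np.c_[d1,-d2],o2-o1,rcond=None)[0];a=o1+s[0]*d1;b=o2+s[1]*d2
    return (a+b)/2,np.linalg.norm(a-b)
def proj(c,P):
    K,D,R,t=cam(c);return cv2.projectPoints(np.array(P,float).reshape(-1,3),cv2.Rodrigues(R)[0],t,K,D)[0].reshape(-1,2)
E
python3 - <<'E'
from h import *
t=env.snapshot("top");s=env.snapshot("side")
a=cv2.resize(t[180:244,205:275],None,fx=8,fy=8,interpolation=2)[:,:,::-1]
cv2.imwrite("pics/crop_t.png",a)
b=cv2.resize(s[140:200,280:345],None,fx=8,fy=8,interpolation=2)[:,:,::-1]
cv2.imwrite("pics/crop_s.png",b)
# case outline in top view
m=((t.min(2)>120)).astype(np.uint8);m[:180]=0;m[244:]=0;m[:,:205]=0;m[:,275:]=0
c=max(cv2.findContours(m,0,2)[0],key=cv2.contourArea)
r=cv2.boxPoints(cv2.minAreaRect(cv2.convexHull(c)));print(r)
P=at_z("top",r,.045);print(P.round(3),np.linalg.norm(P-np.roll(P,1,0),axis=1),P.mean(0))
E
```

```text
[[216.20207 195.70859]
 [255.15524 186.26538]
 [264.34863 224.18817]
 [225.39548 233.63138]]
[[0.601 0.229 0.045]
 [0.62  0.146 0.045]
 [0.539 0.127 0.045]
 [0.52  0.209 0.045]] [0.08376089 0.08549478 0.08393392 0.0846056 ] [0.57023088 0.17780638 0.045     ]
```

View pics/crop_t.png

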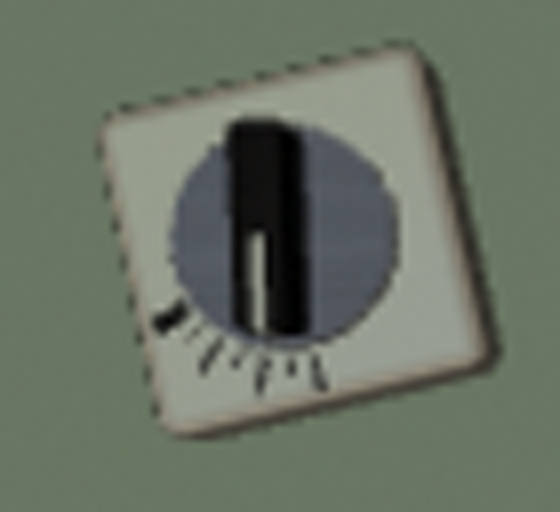

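View pics/crop_s.png

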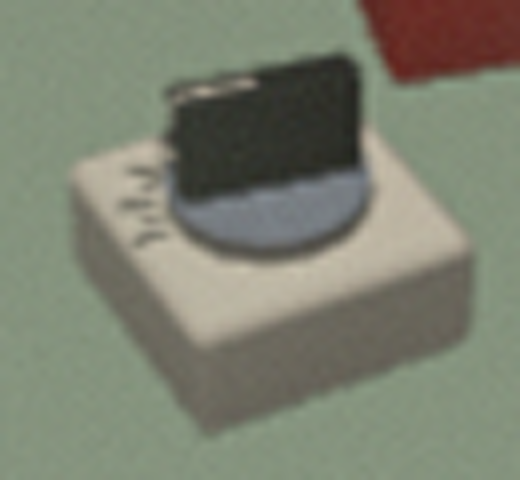

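The crops show the white square timer. Its zero tick is at crop (320,372), the broad three-minute tick at (170,318), and the bar's pointer (white line) points nearly straight down in the image. Next I'll triangulate the bar top.

```bash
python3 - <<'E'
from h import *
near,e1=tri((237.6,221.3),(301.5,151.4));far,e2=tri((236.4,195.2),(323.2,147.3))
print(near,e1,far,e2,np.linalg.norm(near-far));c=(near+far)/2;d=far-near;yaw=np.arctan2(d[1],d[0]);print(c,yaw)
# disc centre at z .053 and tick zero
print(at_z("top",[(205+287.5/8-.5,180+237/8-.5),(205+320/8-.5,180+372/8-.5)],.053))
n=at_z("top",[(237.6,221.3),(236.4,195.2)],.087);print(n,n.mean(0),np.linalg.norm(n[0]-n[1]))
s=env.state();R=cv2.Rodrigues(s["tool_rot"])[0];print(R.round(3),s["position"],s["time"])
E
```

```text
[0.5444274  0.17416684 0.09007473] 0.0027610518004812456 [0.59623404 0.1774838  0.08845688] 0.00013910649222596144 0.051937928029183886
[0.57033072 0.17582532 0.08926581] 0.0639385029576316
[[0.57102417 0.17591114 0.053     ]
 [0.53527596 0.16720279 0.053     ]]
[[0.54326137 0.17501888 0.087     ]
 [0.59648739 0.1777648  0.087     ]] [0.56987438 0.17639184 0.087     ] 0.05329680159383866
[[ 0.962  0.273 -0.   ]
 [ 0.273 -0.962  0.   ]
 [ 0.    -0.    -1.   ]] [ 0.17082796 -0.60116991  0.23926091] 0.5
```

```bash
python3 -m jog '[[0,[0.515,-0.31,0],[0,0,-1]],[0,[0.515,-0.31,0],[0,0,-1]],[0,[0.515,-0.31,0],[0,0,-1]],[0,[0.515,-0.31,0],[0,0,-1]],[0,[0.515,-0.31,0],[0,0,-1]],[0,[0.515,-0.31,0],[0,0,-1]],[0,[0.515,-0.31,0],[0,0,-1]],[0,[0.515,-0.31,0],[0,0,-1]],[0,[0.515,-0.31,0],[0,0,-1]],[0,[0.515,-0.31,0],[0,0,-1]]]'
cat >>h.py <<'E'
def go(p,yaw):
    s=env.state();R=cv2.Rodrigues(np.array(s["tool_rot"]))[0];y=np.arctan2(R[1,0],R[0,0])
    dy=(yaw-y+np.pi)%(2*np.pi)-np.pi
    print("t",s["time"],"pos",s["position"].round(4),"yaw",round(y,3),"z",R[:,2].round(3),"j",s["joint_positions"].round(2),"F",s["ft_force"].round(1),"w",s["grip_width"],s["finger_force"])
    print("shift",(R.T@(np.array(p)-s["position"])/.8).round(4),"turn z",round(-dy/np.radians(60),3))
E
python3 -c "from h import *;go([.570,.1765,.16],.05+np.pi)"
```

```text
time: 1.75
position: [0.4989, -0.2507, 0.2392]
tool_rot: [2.478, 1.931, -0.001]
ft_force: [-0.8, -0.5, -0.1]
grip_width: 0.0854
finger_force: 0.0
t 1.75 pos [ 0.4989 -0.2507  0.2392] yaw 1.324 z [-0. -0. -1.] j [ 0.73  0.27 -0.4   1.54  0.11  1.35  0.08] F [-0.8 -0.5 -0.1] w 0.08535078904297513 0.0
shift [ 0.5395 -0.0445  0.0988] turn z -1.784
```

```bash
python3 -m jog '[[0,[0.54,-0.045,0.04],[0,0,-1]],[0,[0.54,-0.045,0.04],[0,0,-1]],[0,[0.54,-0.045,0.04],[0,0,-1]],[0,[0.54,-0.045,0.04],[0,0,-1]],[0,[0.54,-0.045,0.04],[0,0,-1]],[0,[0.54,-0.045,0.04],[0,0,-1]],[0,[0.54,-0.045,0.04],[0,0,-1]],[0,[0.54,-0.045,0.04],[0,0,-1]],[0,[0.54,-0.045,0.04],[0,0,-1]],[0,[0.54,-0.045,0.04],[0,0,-1]]]'
python3 -c "from h import *;go([.570,.1765,.16],.05+np.pi)"
```

```text
time: 3.0
position: [0.5707, 0.1748, 0.2073]
tool_rot: [1.186, 2.908, -0.002]
ft_force: [-0.6, -0.3, 0.2]
grip_width: 0.0851
finger_force: 0.0
t 3.0 pos [0.5707 0.1748 0.2073] yaw 2.367 z [ 0.    -0.001 -1.   ] j [ 0.19  0.43 -0.74  1.48  0.29  1.35  0.23] F [-0.6 -0.3  0.2] w 0.08507369085331329 0.0
shift [0.0021 0.0009 0.0592] turn z -0.787
```

```bash
python3 -m jog '[[0,[0.002,0.001,0.05],[0,0,-0.787]],[0,[0.002,0.001,0.05],[0,0,-0.787]],[0,[0.002,0.001,0.05],[0,0,-0.787]],[0,[0.002,0.001,0.05],[0,0,-0.787]],[0,[0.002,0.001,0.05],[0,0,-0.787]],[0,[0.002,0.001,0.05],[0,0,-0.787]],[0,[0.002,0.001,0.05],[0,0,-0.787]]]'
python3 - <<'E'
from h import *
go([.570,.1765,.069],.05+np.pi)
t=env.snapshot("top");s=env.snapshot("side")
a=cv2.resize(t[160:260,190:290],None,fx=5,fy=5,interpolation=2);b=cv2.resize(s[90:210,250:350],None,fx=5,fy=5,interpolation=2)[:500]
cv2.imwrite("pics/close.png",np.hstack([a[:,100:400],b])[:,:,::-1])
E
```

```text
time: 3.88
position: [0.5697, 0.1782, 0.1675]
tool_rot: [-0.079, 3.14, -0.001]
ft_force: [0.4, -0.5, -0.5]
grip_width: 0.0853
finger_force: 0.0
t 3.875 pos [0.5697 0.1782 0.1675] yaw -3.091 z [ 0. -0. -1.] j [ 0.28  0.51 -0.88  1.53  0.41  1.3   0.97] F [ 0.4 -0.5 -0.5] w 0.08532272766970982 0.0
shift [-0.0002 -0.0021  0.1231] turn z 0.0
```

View pics/close.png

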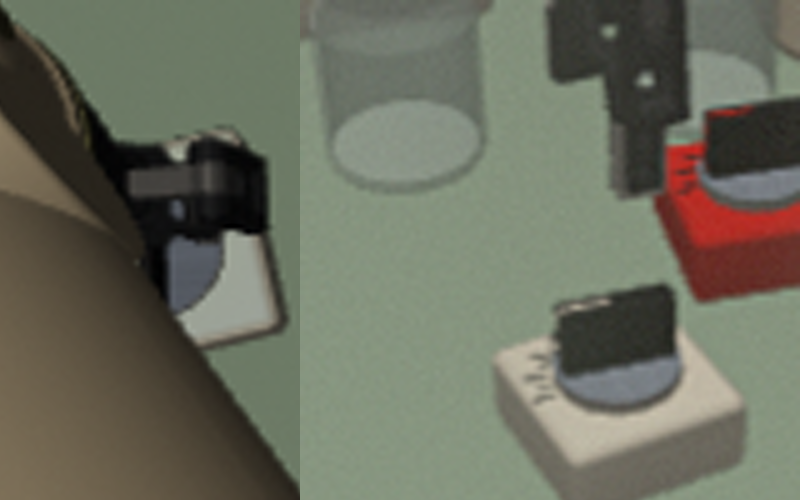

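The gripper hangs above the white timer, centred along the bar in the side view at crop (650,150) against the bar at (615,330). Nothing is in the way, so I'll go down and grip.

```bash
python3 -m jog '[[0,[0,-0.002,0.05],[0,0,0]],[0,[0,-0.002,0.09],[0,0,0]],[0,[0,-0.002,0.11],[0,0,0]],[0,[0,-0.002,0.122],[0,0,0]],[0,[0,-0.002,0.122],[0,0,0]],[1,[0,-0.002,0.122],[0,0,0]],[1,[0,-0.002,0.122],[0,0,0]],[1,[0,-0.002,0.122],[0,0,0]],[1,[0,-0.002,0.122],[0,0,0]],[1,[0,-0.002,0.122],[0,0,0]],[1,[0,-0.002,0.122],[0,0,0]],[1,[0,-0.002,0.122],[0,0,0]]]' 30
python3 -c "from h import *;go([.570,.1765,.069],.05+np.pi)
print(env.state()['ft_torque'])"
```

```text
time: 5.48
position: [0.5698, 0.1768, 0.0702]
tool_rot: [-0.083, 3.14, -0.002]
ft_force: [-1.5, -3.9, 5.2]
grip_width: 0.0136
finger_force: 33.1
t 5.475 pos [0.5698 0.1768 0.0702] yaw -3.089 z [ 0.    -0.001 -1.   ] j [ 0.25  0.61 -0.83  1.63  0.49  1.13  0.92] F [-1.5 -3.9  5.2] w 0.013567637315523942 33.09593617916107
shift [-0.0003 -0.0004  0.0015] turn z 0.003
[-0.68848435  0.40428105 -0.03736487]
```

```bash
python3 -m jog '[[1,[0,0,0],[0,0,0.15]],[1,[0,0,0],[0,0,0.3]],[1,[0,0,0],[0,0,0.45]],[1,[0,0,0],[0,0,0.6]],[1,[0,0,0],[0,0,0.75]],[1,[0,0,0],[0,0,0.9]],[1,[0,0,0],[0,0,0.98]],[1,[0,0,0],[0,0,0.98]]]'
python3 -c "from h import *;go([.570,.1765,.069],.236-1.36+np.pi)
print(env.state()['ft_torque'])"
```

```text
time: 6.48
position: [0.5707, 0.1785, 0.0702]
tool_rot: [1.468, 2.775, 0.004]
ft_force: [4.6, 2.2, -2.1]
grip_width: 0.0133
finger_force: 32.1
t 6.475 pos [0.5707 0.1785 0.0702] yaw 2.169 z [ 0.003  0.001 -1.   ] j [ 0.11  0.54 -0.62  1.63  0.35  1.08 -0.01] F [ 4.6  2.2 -2.1] w 0.013267803337598999 32.08317965269089
shift [-0.0016 -0.0021  0.0016] turn z 0.144
[ 0.45876568 -1.10945222 -0.0591112 ]
```

```bash
python3 -m jog '[[1,[0,0,0],[0,0,0.08]],[1,[0,0,0],[0,0,0.15]],[1,[0,0,0],[0,0,0.15]],[1,[0,0,0],[0,0,0.15]],[1,[0,0,0],[0,0,0.15]]]'
python3 -c "from h import *;go([.570,.1765,.069],.236-.4+np.pi)
print(env.state()['ft_torque'])"
```

```text
time: 7.1
position: [0.5709, 0.1786, 0.0703]
tool_rot: [1.679, 2.653, 0.005]
ft_force: [6.1, 2.1, -2.3]
grip_width: 0.0133
finger_force: 32.0
t 7.1 pos [0.5709 0.1786 0.0703] yaw 2.013 z [ 0.003  0.002 -1.   ] j [ 0.09  0.53 -0.59  1.64  0.33  1.07 -0.15] F [ 6.1  2.1 -2.3] w 0.013279898059779272 31.969296634197235
shift [-0.0019 -0.0022  0.0016] turn z -0.921
[ 0.57738481 -1.34851049 -0.0033448 ]
```

```bash
python3 - <<'E'
from h import *
s=env.snapshot("side");cv2.imwrite("pics/past3.png",cv2.resize(s[120:200,270:350],None,fx=6,fy=6,interpolation=2)[:,:,::-1])
E
python3 -m jog '[[1,[0,0,0],[0,0,-0.15]],[1,[0,0,0],[0,0,-0.3]],[1,[0,0,0],[0,0,-0.45]],[1,[0,0,0],[0,0,-0.6]],[1,[0,0,0],[0,0,-0.75]],[1,[0,0,0],[0,0,-0.88]],[1,[0,0,0],[0,0,-0.92]],[1,[0,0,0],[0,0,-0.92]],[1,[0,0,0],[0,0,-0.92]]]'
python3 -c "from h import *;go([.570,.1765,.069],.236-.4+np.pi)"
```

```text
time: 8.28
position: [0.5698, 0.1772, 0.0702]
tool_rot: [0.262, 3.13, -0.001]
ft_force: [-1.4, -2.3, 5.0]
grip_width: 0.0135
finger_force: 33.1
t 8.275 pos [0.5698 0.1772 0.0702] yaw 2.975 z [ 0.001 -0.001 -1.   ] j [ 0.22  0.59 -0.79  1.63  0.45  1.11  0.72] F [-1.4 -2.3  5. ] w 0.013485722224564577 33.1127393245697
shift [-0.0004 -0.0008  0.0015] turn z -0.003
```

View pics/past3.png

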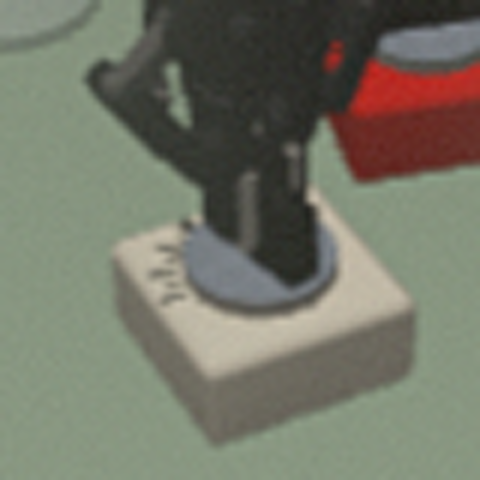

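The bar has swung past the broad tick at (187,225), as computed (about 1.36 rad). It's now back at about 0.40, so I'll release and lift.

```bash
python3 -m jog '[[0,[0,0,0],[0,0,0]],[0,[0,0,0],[0,0,0]],[0,[0,0,0],[0,0,0]],[0,[0,0,0],[0,0,0]],[0,[0,0,0],[0,0,0]],[0,[0,0,-0.05],[0,0,0]],[0,[0,0,-0.1],[0,0,0]],[0,[0,0,-0.17],[0,0,0]],[0,[0,0,-0.2],[0,0,0]],[0,[0,0,-0.2],[0,0,0]]]'
python3 -m jog '[[0,[0.05,0.2,0],[0,0,0]],[0,[0.1,0.3,0],[0,0,0]],[0,[0.1,0.3,0],[0,0,0]],[0,[0.1,0.3,0],[0,0,0]],[0,[0.1,0.3,0],[0,0,0]],[0,[0.1,0.3,0],[0,0,0]]]'
python3 - <<'E'
from h import *
go([.57,.1765,.2],0)
t=env.snapshot("top")
cv2.imwrite("pics/end.png",cv2.resize(t[180:244,205:275],None,fx=8,fy=8,interpolation=2)[:,:,::-1])
E
```

```text
time: 9.52
position: [0.5704, 0.1785, 0.2321]
tool_rot: [0.26, 3.127, 0.002]
ft_force: [-0.3, 0.1, -0.9]
grip_width: 0.0853
finger_force: 0.0
time: 10.28
position: [0.5297, 0.4278, 0.2281]
tool_rot: [-0.258, -3.13, 0.003]
ft_force: [0.7, -1.1, -0.5]
grip_width: 0.0856
finger_force: 0.0
t 10.275 pos [0.5297 0.4278 0.2281] yaw 2.977 z [-0.001 -0.002 -1.   ] j [-0.24  0.65 -0.83  1.18  0.46  1.51  0.41] F [ 0.7 -1.1 -0.5] w 0.08560749484601855 0.0
shift [-0.1012 -0.3016  0.0356] turn z 2.843
```

View pics/end.png

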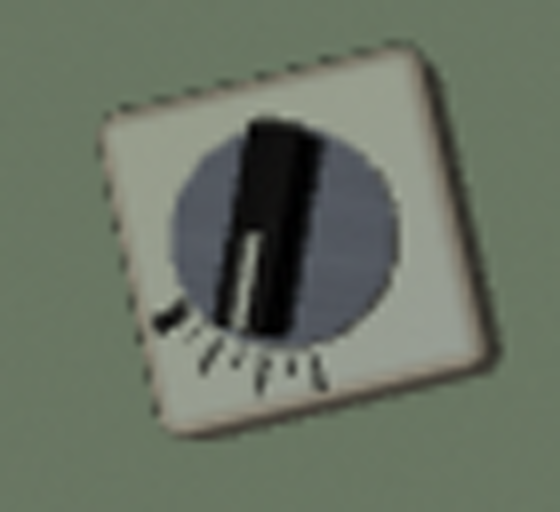

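The bar's edge runs from (247,125) to (217,330), in line with the one-minute tick at (260,378), so the dial reads about 0.38 to 0.40 rad. The arm is clear.

```bash
python3 -c "from station import env;print(env.sign_off())"
```

```text
the job is handed in; nothing more can be done
None
```

The square timer was turned past three minutes (about 1.36 rad), set back to the one-minute mark (about 0.4 rad) and released; the round timer was not touched, and the job was handed in at about 10 s, with no verdict returned.

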